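# Unlock and pulse the mini chopper

### The job

On the pull-out tray, get the mini chopper to run a short pulse: slide its yellow child-lock tab by the orange lug all the way off the start button, then press the green button it was covering fully down and let go. Leave the tab open, the button up again, and the round wooden tostonera and the blue mug where they stand.

Things in the scene. Friction and masses are not known exactly. Their poses are not given: they have to be found in the camera images.
- tab_lug (a point): Centre of the orange lug on the yellow child-lock tab of the fixed white mini chopper: 12 mm thick (x), 36 wide (y), 22 high. The plate's top is 11 mm below this point; plate 62 mm wide, reaching 10 mm to -x, 56 to +x. Slides along the lug's -x (towards the robot), about 1.5 N, stays put; lug 32 mm to -x of the button's centre = shut (starts 32 to 37), 87 = fully open. Bowl axis 140 mm to +y.
- button_top (a point): Centre of the top of the green start button, 32 mm across, 2 mm under the tab's plate until that is slid off; 17 mm below the lug's centre, 10 mm above the chopper's deck. Axes parallel to the lug's. Goes 7 mm straight down to a stop (spring, 0.8 N rising to 4.3 N), springs back when released; this point moves with it. The clear bowl beside it is 108 mm across, 95 mm above the deck.
- tostonera: Bystander: round mahogany plantain press, two discs 120 mm across, 38 mm thick in all, with a double handle reaching 136 mm from the disc's centre along its -x; loose on the tray. Origin at the centre of the underside of the discs.
- mug: Bystander: blue enamel mug, 82 mm across, 85 mm high, handle on its +y side; loose on the tray. Origin at the centre of its underside.

How it is judged (in metres and radians):
On the way, in this order (a step that is already met when the one before it is completed fails the run):
1. the child-lock tab is slid off the button, at least 45 of its 55 mm (x of tab_lug in the frame of button_top below -0.077 m and distance of button_top from where it was at the start of the episode below 0.002 m), for 0.2 s.
2. with the tab still open, the start button is pressed down at least 5 of its 7 mm (x of tab_lug in the frame of button_top below -0.077 m and distance of button_top from where it was at the start of the episode above 0.005 m), for 0.1 s.
At the end, for the whole second after the job is handed in: The tab is open by at least 45 mm of its 55 mm (lug centre at least 77 mm to the -x side of the button centre), the button has sprung back to within 1.5 mm of its rest height, and the tostonera and mug are within 30 mm of where they began (x of tab_lug in the frame of button_top below -0.077 m and distance of button_top from where it was at the start of the episode below 0.0015 m and distance of each of tostonera, mug from where it was at the start of the episode below 0.03 m); the robot touches nothing.
It fails at once if the button is pushed in (over 3 mm) while the tab is not yet off it (not (x of tab_lug in the frame of button_top below -0.077 m) and distance of button_top from where it was at the start of the episode above 0.003 m).
It fails at once if the tostonera or the mug is moved by more than 30 mm (distance of any of tostonera, mug from where it was at the start of the episode above 0.03 m).
It also fails if it takes over 35 s, if anything falls off the work surface, if the arm or the gripper's body presses on something with over 40 N, if the wrist force passes 120 N, or if a joint passes its speed limit or range.

### The arm

A 7-joint arm with a two-finger parallel gripper is mounted at the origin on the work surface. World frame = base frame: x ahead of the robot, y to its left, z up, the work surface at z = 0. Lengths are in m, angles in degrees, forces in N, time in s.
With the tool pointing down it reaches from about 0.425 to 0.875 m from the base axis. Payload 8.4 kg.
Tool frame: the origin (TCP) lies at the very end of the fingers, on their centre line; the grasp point (between the pads) lies 19 mm behind it; z points along the fingers, y is the direction in which the jaws open and shut (so a half turn about z gives the same grasp; the last joint's range is limited). The gripper opens to 85 mm and grips with 20 to 120 N. Pads are 22 mm wide; open, the fingers measure 114 mm over their backs; the gripper's body (76 mm by 85 mm) begins 54 mm behind the grasp point. The pads swing forward as they close: fully open they stand 13 mm farther back than shut.
Start: joints at [-82.517, 19.091, 2.286, 83.961, -0.768, 76.965, -3.352], TCP at [0.148, 0.633, 0.21] pointing down, gripper open.
Joint ranges: [-147.57, 147.57], [-21.85, 119.76], [-74.77, 79.35], [14.55, 137.4], [-85.83, 265.84], [4.83, 119.75], [-152.11, 152.11]. Speed limits (degrees/s): [127.2, 127.2, 159.86, 159.86, 180, 180, 180].

### API

Orientations are given as [roll, pitch, yaw] about the fixed x, y, z axes, in that order (R = Rz(yaw) Ry(pitch) Rx(roll)).
In Python, from plant import sensors, imaging, sign_off gives the robot as it stands.
- The arm moves only by the tool move_arm, never from a script. Its argument "targets" is a list that holds one entry, the list of rows, each a list of 7 numbers: the shift along the tool's x, y, z in cm, then the turn, a rotation vector about the tool's x, y, z in rad, then the closure, from 0 (fully open) to 1 (shut). A call has 1 to 8 rows; each row shifts and turns the commanded pose from where the row before left it, along the tool's axes as they then stand; what a row does not reach is not made up. A row lasts 1/12 s, in which the tool goes at most 41.7 mm and 7.16 degrees, less where a joint would pass 70% of its speed; a pose out of reach is approached as far as the arm can. A call is refused whole if a number of a shift passes 4.17 or a number of a turn 0.125, either way. A call with a gripper value outside its range is refused whole. The fingers move at their own pace and stop on an object; the grip force is fixed at half the most. Time passes only in rows, so rows that do not move let the fingers close. It gives the time, the measured TCP pose, the force and the opening at its end, in the units of the state.
- sensors.get_state(): the state, without advancing time (a new reading comes with each control period).
- imaging.grab_frame(name): name is "side" or "top" or "wrist"; returns (picture, depth): 384x512x3 uint8, blue, green, red; 384x512 float32, m along the optical axis (not along the pixel's ray), 0 where there is no reading.
- imaging.camera_info(name): a dict with "mtx" (3x3 intrinsics, pixels), "dist_coeffs" ([k1, k2, p1, p2, k3] as OpenCV has them; the pictures are not rectified), "origin" and "orientation" of the camera in the world; the wrist camera has in their place "T_tool_cam" (4x4, takes a point from camera to tool coordinates, whose origin is the TCP and whose axes are the flange's). Camera axes: x right, y down, z forward; pixel columns grow to the right and rows downward; lengths in m; the calibration is good to about 2 mm. A picture is of the moment at which its call begins: read the wrist's pose just before it. camera_info takes no time and is no camera call.
- sign_off(): hands the job in, once; it reports no verdict.
The state is a dict: "time_s": time; "q": joint angles; "qd": joint speeds; "tau": joint torques, N m; "tcp_pos": TCP position; "tcp_rot": TCP orientation; "force": force on the tool from outside, world axes, zero at the start; "torque": the same for the moment, N m; "grip_width": finger opening in m.
Only numpy, scipy, OpenCV 4.12 (cv2) and the standard library are available. Lean on these libraries where they do the work, as an engineer would, in place of code of your own. Each camera call takes 0.05 s, during which the arm holds its last target. There are 200 camera calls.

## Working session

There is one attempt and no reset: what is moved stays moved. The work goes in short steps, Python scripts to look and compute and a tool call to move; the robot and the scene stay as the last step left them, time stands still between calls to the robot, and variables do not carry over. Pictures are saved under pics/ and viewed, about 8 in all and at most 12, crops included, and the job is handed in when it is done.

Besides the shell and the picture viewer there is one more tool, called after "Call:" as name(argument=value, ...), one argument or row to a line, values as JSON. move_arm: Moves the arm, as the interface text tells. Its arguments: {"type":"object","properties":{"targets":{"type":"array","items":{"type":"array","items":{"type":"array","items":{"type":"number"}}}}},"required":["targets"]}

```bash
mkdir -p pics; cat > h.py <<'E'
import numpy as np, cv2
from scipy.spatial.transform import Rotation as R
from plant import sensors, imaging
def cam(name, st=None):
    c=imaging.camera_info(name); K=np.array(c['mtx'],float); d=np.array(c['dist_coeffs'],float)
    if 'T_tool_cam' in c:
        T=np.array(c['T_tool_cam']); Rt=R.from_euler('xyz',st['tcp_rot'],degrees=True).as_matrix()
        return K,d,Rt@T[:3,:3],Rt@T[:3,3]+np.array(st['tcp_pos'])
    o=np.array(c['orientation'],float)
    Rm=o if o.shape==(3,3) else R.from_euler('xyz',o,degrees=True).as_matrix()
    return K,d,Rm,np.array(c['origin'],float)
def pts(name,uv,depth,st=None):
    K,d,Rm,t=cam(name,st); uv=np.array(uv,float).reshape(-1,2)
    n=cv2.undistortPoints(uv.reshape(-1,1,2),K,d).reshape(-1,2)
    z=depth[uv[:,1].astype(int),uv[:,0].astype(int)]
    return (np.c_[n,np.ones(len(n))]*z[:,None])@Rm.T+t
E
python3 - <<'E'
from h import *
st=sensors.get_state(); print(st)
for n in ['top','side','wrist']:
    im,dp=imaging.grab_frame(n); cv2.imwrite(f'pics/{n}0.png',im); np.save(f'pics/{n}0.npy',dp)
    c=imaging.camera_info(n); print(n,c)
    hsv=cv2.cvtColor(im,cv2.COLOR_BGR2HSV)
    for nm,lo,hi in [('orange',(5,150,120),(17,255,255)),('yellow',(20,120,120),(35,255,255)),('green',(45,100,50),(85,255,255)),('blue',(100,100,50),(130,255,255))]:
        m=cv2.inRange(hsv,lo,hi); k,l,s,ce=cv2.connectedComponentsWithStats(m)
        for i in range(1,k):
            if s[i,4]>40:
                v,u=np.nonzero(l==i); P=pts(n,np.c_[u,v],dp,st); 
                print(n,nm,s[i],ce[i].round(1),np.median(P,0).round(4),P[:,2].max().round(4))
a=np.hstack([cv2.imread(f'pics/{n}0.png') for n in ['top','side']]); cv2.imwrite('pics/a.png',cv2.resize(a,(800,300),interpolation=cv2.INTER_AREA))
E
```

```text
{'time_s': 0.0, 'q': array([-82.51661601,  19.13073735,   2.28370927,  84.01166993,
        -0.76984343,  76.96615915,  -3.35200372]), 'qd': array([ 0.02470185, -0.02028687, -0.11378717,  0.01158432,  0.11946891,
       -0.01427374,  0.05643376]), 'tau': array([ 4.41521934e-04, -6.58549333e+01,  1.36530239e+00, -4.05560160e+01,
        1.66322489e-02,  1.25224219e-02, -1.70423931e-05]), 'tcp_pos': array([0.14795899, 0.63242163, 0.20902738]), 'tcp_rot': array([-1.79906738e+02,  3.98612406e-03,  1.66832055e+02]), 'force': array([ 0.33826225,  0.46734139, -0.54189316]), 'torque': array([-0.01933876,  0.00100079, -0.02476169]), 'grip_width': 0.08558925328959704}
top {'mtx': array([[420.1002125 ,   0.        , 256.86756443],
       [  0.        , 420.1002125 , 193.42137507],
       [  0.        ,   0.        ,   1.        ]]), 'dist_coeffs': array([-0.0007535,  0.       ,  0.       ,  0.       ,  0.       ]), 'origin': array([0.57468961, 0.12197324, 0.95206212]), 'orientation': array([-1.76465199e+02,  1.37900254e-01, -9.08250045e+01])}
top orange [   98   113   409   218 56766] [309.3 22
[... 1439 characters left out ...]
816] 0.8301
side blue [191 114  28  38 597] [206.3 127.7] [0.611  0.4251 0.0783] 0.104
wrist {'mtx': array([[326.35973635,   0.        , 258.58755513],
       [  0.        , 326.35973635, 193.54584547],
       [  0.        ,   0.        ,   1.        ]]), 'dist_coeffs': array([-0.08987659,  0.        ,  0.        ,  0.        ,  0.        ]), 'T_tool_cam': array([[-4.66551765e-05, -9.52699763e-01, -3.03913078e-01,
         7.96098821e-02],
       [ 9.99999811e-01, -2.30911535e-04,  5.70341354e-04,
        -6.53727221e-04],
       [-6.13541108e-04, -3.03912994e-01,  9.52699594e-01,
        -1.62783383e-01],
       [ 0.00000000e+00,  0.00000000e+00,  0.00000000e+00,
         1.00000000e+00]])}
```

View pics/top0.png

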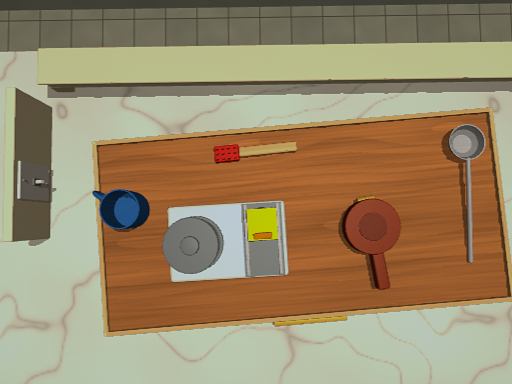

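View pics/side0.png

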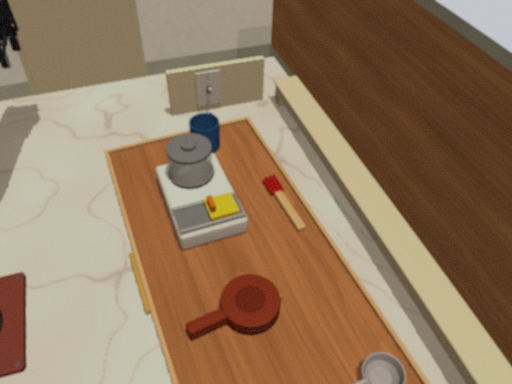

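The top view shows the yellow tab at about (262,224) with its orange lug at (262,235). The grey bowl is at (192,245), the mug at (122,208) and the tostonera at (373,226). The side view agrees, with the lug at (211,203). Next I'll fit the chopper's yaw and the heights.

```bash
python3 - <<'E'
from h import *
im=cv2.imread('pics/top0.png'); dp=np.load('pics/top0.npy'); hsv=cv2.cvtColor(im,cv2.COLOR_BGR2HSV)
def ang(a): return ((a+45)%90)-45
def w(m,zlo,zhi):
    v,u=np.nonzero(m); P=pts('top',np.c_[u,v],dp); k=(P[:,2]>zlo)&(P[:,2]<zhi); return P[k]
win=np.zeros(im.shape[:2],np.uint8); win[195:290,155:295]=1
o=w((cv2.inRange(hsv,(5,150,120),(17,255,255))>0)&(win>0),.06,.13)
y=w((cv2.inRange(hsv,(18,120,60),(38,255,255))>0)&(win>0),.06,.13)
a=w(win>0,.05,.12); b=w(win>0,.05,.3)
print('z hist',np.histogram(b[:,2],bins=np.arange(.05,.25,.005)))
for n,P in [('orange',o),('yellow',y),('yel+or',np.r_[o,y]),('chop',a)]:
    r=cv2.minAreaRect(P[:,:2].astype(np.float32)); print(n,len(P),np.round(r[0],4),np.round(r[1],4),round(ang(r[2]),2),P[:,2].min().round(4),np.median(P[:,2]).round(4),P[:,2].max().round(4))
t=o[o[:,2]>.1]; print('lug top',t.mean(0), t.min(0),t.max(0))
# side view lug top
im=cv2.imread('pics/side0.png'); dp=np.load('pics/side0.npy'); hsv=cv2.cvtColor(im,cv2.COLOR_BGR2HSV)
m=cv2.inRange(hsv,(5,150,120),(17,255,255)); v,u=np.nonzero(m); k=(u>200)&(u<220)&(v>190)&(v<215)
P=pts('side',np.c_[u[k],v[k]],dp); P=P[(P[:,2]<.13)]; print('side lug',P.mean(0),P.min(0),P.max(0)); 
m=cv2.inRange(hsv,(20,120,120),(35,255,255)); v,u=np.nonzero(m); P=pts('side',np.c_[u,v],dp); P=P[(P[:,2]<.13)&(P[:,2]>.06)]
r=cv2.minAreaRect(P[:,:2].astype(np.float32)); print('side yel',r,np.median(P[:,2]))
E
```

```text
z hist (array([   3,  160, 2596, 2504,  183,  360,  562,   11,   10,   21,   99,
         15,    7,    9,    4,    1,    0,    0,    6, 1210, 1019,  163,
        115,    0,    0,    0,    0,    0,    0,    0,    0,    0,    0,
          0,    0,    0,    0,    0,    0]), array([0.05 , 0.055, 0.06 , 0.065, 0.07 , 0.075, 0.08 , 0.085, 0.09 ,
       0.095, 0.1  , 0.105, 0.11 , 0.115, 0.12 , 0.125, 0.13 , 0.135,
       0.14 , 0.145, 0.15 , 0.155, 0.16 , 0.165, 0.17 , 0.175, 0.18 ,
       0.185, 0.19 , 0.195, 0.2  , 0.205, 0.21 , 0.215, 0.22 , 0.225,
       0.23 , 0.235, 0.24 , 0.245]))
orange 101 [0.5548 0.2056] [0.2213 0.0153] -7.15 0.0609 0.1028 0.1067
yellow 850 [0.5653 0.114 ] [0.0673 0.0623] 2.72 0.0648 0.0807 0.1029
yel+or 951 [0.5615 0.1983] [0.0673 0.2309] 2.53 0.0609 0.081 0.1067
chop 6540 [0.5307 0.1879] [0.1601 0.2496] 2.69 0.0545 0.0655 0.1192
lug top [0.54246338 0.11350676 0.10287269] [0.5370695  0.0959339  0.10011123] [0.54898953 0.13029562 0.10672509]
side lug [0.54122551 0.10608434 0.10142878] [0.53590466 0.09246731 0.08827981] [0.54651434 0.12705185 0.10645909]
side yel ((0.5674723386764526, 0.11189386993646622), (0.07266438007354736, 0.061808615922927856), 3.8128533363342285) 0.08162067107962456
```

Call:
move_arm(
  targets=[
    [[0, 0, -1, 0, 0, -0.0925, 1], [0, 0, -1, 0, 0, -0.0925, 1], [0, 0, -1, 0, 0, -0.0925, 1], [-1.97, -2.69, 0, 0, 0, 0, 1], [-1.97, -2.69, 0, 0, 0, 0, 1], [-1.97, -2.69, 0, 0, 0, 0, 1], [-1.97, -2.69, 0, 0, 0, 0, 1], [-1.97, -2.69, 0, 0, 0, 0, 1]],
  ],
)

```text
time_s: 0.82
tcp_pos: [0.2536, 0.5017, 0.2396]
tcp_rot: [-180.0, -0.0, -177.3]
force: [1.0, -0.0, 0.8]
grip_width: -0.0001
```

Call:
move_arm(
  targets=[
    [[-1.97, -2.69, 0, 0, 0, 0, 1], [-1.97, -2.69, 0, 0, 0, 0, 1], [-1.97, -2.69, 0, 0, 0, 0, 1], [-1.97, -2.69, 0, 0, 0, 0, 1], [-1.97, -2.69, 0, 0, 0, 0, 1], [-1.97, -2.69, 0, 0, 0, 0, 1], [-1.97, -2.69, 0, 0, 0, 0, 1], [-1.97, -2.69, 0, 0, 0, 0, 1]],
  ],
)

```text
time_s: 1.48
tcp_pos: [0.4212, 0.2942, 0.2399]
tcp_rot: [180.0, -0.0, -177.3]
force: [-0.2, -0.2, -1.0]
grip_width: -0.0002
```

Call:
move_arm(
  targets=[
    [[-1.97, -2.69, 0, 0, 0, 0, 1], [-1.97, -2.69, 0, 0, 0, 0, 1], [-1.97, -2.69, 0, 0, 0, 0, 1], [-1.97, -2.69, 0, 0, 0, 0, 1], [-1.97, -2.69, 0, 0, 0, 0, 1], [-1.97, -2.69, 0, 0, 0, 0, 1], [-1.97, -2.69, 0, 0, 0, 0, 1], [0, 0, 0, 0, 0, 0, 1]],
  ],
)

```text
time_s: 2.15
tcp_pos: [0.5701, 0.1071, 0.2398]
tcp_rot: [-179.8, 0.1, -177.7]
force: [-1.2, -0.6, -0.2]
grip_width: -0.0002
```

```bash
cat > w.py <<'E'
import sys
from h import *
st=sensors.get_state(); im,dp=imaging.grab_frame('wrist'); cv2.imwrite(f'pics/{sys.argv[1]}.png',im)
print(st['tcp_pos'],st['tcp_rot'])
hsv=cv2.cvtColor(im,cv2.COLOR_BGR2HSV)
for nm,lo,hi in [('orange',(5,150,100),(17,255,255)),('yellow',(20,120,90),(35,255,255)),('green',(40,80,40),(90,255,255))]:
    m=cv2.inRange(hsv,lo,hi); k,l,s,ce=cv2.connectedComponentsWithStats(m)
    for i in range(1,k):
        if s[i,4]>60:
            v,u=np.nonzero(l==i); P=pts('wrist',np.c_[u,v],dp,st); P=P[(P[:,2]>.05)&(P[:,2]<.2)]
            if len(P)<50: continue
            z=np.percentile(P[:,2],90); T=P[P[:,2]>z-.004]; r=cv2.minAreaRect(T[:,:2].astype(np.float32))
            print(nm,s[i],'ztop',z.round(4),'rect',np.round(r[0],4),np.round(r[1],4),round((r[2]+45)%90-45,2))
E
python3 w.py w1
```

```text
[0.57011832 0.10708242 0.23977274] [-1.79809113e+02  6.72366194e-02 -1.77730673e+02]
orange [    0     0   512   301 83099] ztop 0.0517 rect [0.5819 0.1023] [0.569  0.1477] -10.49
orange [247 141  39  12 451] ztop 0.1015 rect [0.5409 0.112 ] [0.0107 0.0346] 2.23
yellow [ 235  132   62   65 3305] ztop 0.0796 rect [0.5639 0.1133] [0.0661 0.0621] 2.35
```

View pics/w1.png

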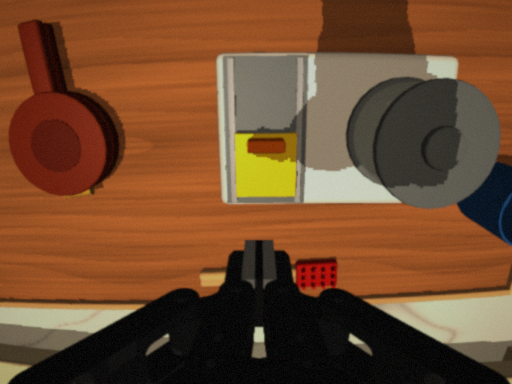

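The wrist view shows the lug at (266,146) and the yellow plate around (266,165). The fingers are behind them on the +x side with clear space below, and the positions agree with the top camera. Now I'll descend behind the lug.

Call:
move_arm(
  targets=[
    [[0, 0.6, 3, 0, 0, 0, 1], [0, 0, 3, 0, 0, 0, 1], [0, 0, 3, 0, 0, 0, 1], [0, 0, 3, 0, 0, 0, 1], [0, 0, 1.5, 0, 0, 0, 1], [0, 0, 1, 0, 0, 0, 1], [0, 0, 0.4, 0, 0, 0, 1], [0, 0, 0, 0, 0, 0, 1]],
  ],
)

```text
time_s: 2.87
tcp_pos: [0.5666, 0.1208, 0.0906]
tcp_rot: [-180.0, -0.0, -177.2]
force: [-0.4, -0.6, 0.3]
grip_width: -0.0005
```

Call:
move_arm(
  targets=[
    [[0, -0.7, 0, 0, 0, 0, 1], [0.8, 0, 0, 0, 0, 0, 1], [0.8, 0, 0, 0, 0, 0, 1], [0.8, 0, 0, 0, 0, 0, 1], [0.8, 0, 0, 0, 0, 0, 1], [0.8, 0, 0, 0, 0, 0, 1], [0.8, 0, 0, 0, 0, 0, 1], [0.6, 0, 0, 0, 0, 0, 1]],
  ],
)

```text
time_s: 3.53
tcp_pos: [0.5122, 0.1108, 0.091]
tcp_rot: [180.0, -0.0, -177.2]
force: [-0.0, 0.2, -0.1]
grip_width: 0.0003
```

Call:
move_arm(
  targets=[
    [[0.2, 0, 0, 0, 0, 0, 1], [0.2, 0, 0, 0, 0, 0, 1], [0, 0, 0, 0, 0, 0, 1]],
  ],
)

```text
time_s: 3.78
tcp_pos: [0.5092, 0.1106, 0.091]
tcp_rot: [180.0, 0.0, -177.3]
force: [-0.5, -0.2, 1.2]
grip_width: -0.0002
```

```bash
python3 w.py w2
```

```text
[0.50921223 0.11059665 0.09101723] [ 1.79993277e+02  7.46009494e-03 -1.77259825e+02]
orange [    0     0   326   384 72179] ztop 0.0515 rect [ 0.5262 -0.0243] [0.0607 0.2066] 32.61
yellow [209 257  19  38 460] ztop 0.0796 rect [0.5243 0.0879] [0.0106 0.0594] -9.13
yellow [291 260  19  35 466] ztop 0.0796 rect [0.5223 0.1348] [0.0606 0.0111] 14.4
yellow [252 327  14  23 263] ztop 0.1563 rect [0.5158 0.1107] [0.0071 0.0047] 3.62
```

View pics/w2.png

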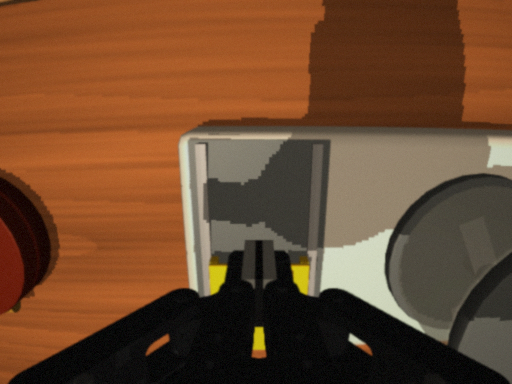

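The wrist view has the fingers hiding the lug. The plate's -x edge is at about row 262 and there is grey slot ahead of it. I'll check with the fixed cameras.

```bash
cat > tv.py <<'E'
import sys
from h import *
st=sensors.get_state();print(st['tcp_pos'],st['force'],st['time_s'])
out=[]
for n in ['top','side']:
    im,dp=imaging.grab_frame(n); hsv=cv2.cvtColor(im,cv2.COLOR_BGR2HSV)
    for nm,lo,hi in [('orange',(5,150,100),(17,255,255)),('yellow',(20,120,90),(35,255,255)),('green',(40,80,40),(90,255,255)),('blue',(100,100,50),(130,255,255)),('mahog',(0,120,60),(5,255,150))]:
        v,u=np.nonzero(cv2.inRange(hsv,lo,hi)); P=pts(n,np.c_[u,v],dp); 
        k=(P[:,2]>.07)&(P[:,2]<.115)&(abs(P[:,0]-.53)<.1)&(abs(P[:,1]-.113)<.05) if nm in('orange','yellow','green') else (P[:,2]>.025)&(P[:,2]<.12)
        P=P[k]
        if len(P)>5: print(n,nm,len(P),np.percentile(P,2,axis=0).round(4),np.median(P,0).round(4),np.percentile(P,98,axis=0).round(4))
    c=(200,130,330,300) if n=='top' else (140,130,270,260)
    out.append(cv2.resize(im[c[1]:c[3],c[0]:c[2]],(400,520)))
cv2.imwrite(f'pics/{sys.argv[1]}.png',np.hstack(out))
E
python3 tv.py t2
```

```text
[0.50949384 0.11055449 0.09101537] [ 0.00601386  0.00146322 -0.78425882] 3.8333
top orange 43 [0.5414 0.0976 0.1001] [0.5452 0.1161 0.1027] [0.5476 0.1302 0.1055]
top yellow 772 [0.5406 0.0847 0.0778] [0.5713 0.1153 0.0808] [0.5972 0.1442 0.0838]Traceback (most recent call last):
  File "tv.py", line 8, in <module>
    v,u=np.nonzero(cv2.inRange(hsv,lo,hi)); P=pts(n,np.c_[u,v],dp);
                                              ~~~^^^^^^^^^^^^^^^^^
  File "h.py", line 14, in pts
    n=cv2.undistortPoints(uv.reshape(-1,1,2),K,d).reshape(-1,2)
      ~~~~~~~~~~~~~~~~~~~^^^^^^^^^^^^^^^^^^^^^^^^
cv2.error: OpenCV(4.12.0) /io/opencv/modules/calib3d/src/undistort.dispatch.cpp:347: error: (-215:Assertion failed) CV_IS_MAT(_src) && CV_IS_MAT(_dst) && (_src->rows == 1 || _src->cols == 1) && (_dst->rows == 1 || _dst->cols == 1) && _src->cols + _src->rows - 1 == _dst->rows + _dst->cols - 1 && (CV_MAT_TYPE(_src->type) == CV_32FC2 || CV_MAT_TYPE(_src->type) == CV_64FC2) && (CV_MAT_TYPE(_dst->type) == CV_32FC2 || CV_MAT_TYPE(_dst->type) == CV_64FC2) in function 'cvUndistortPointsInternal'
```

```bash
sed -i 's/P=pts(n,np.c_\[u,v\],dp); $/P=pts(n,np.c_[u,v],dp) if len(u) else np.zeros((0,3))/' tv.py; python3 tv.py t2
```

```text
[0.50961567 0.11054691 0.09096542] [ 0.85460216  0.0932811  -0.70269302] 3.8833
top orange 42 [0.5414 0.0975 0.0997] [0.5453 0.1161 0.1025] [0.5476 0.1302 0.1057]
top yellow 766 [0.5406 0.0848 0.0776] [0.5712 0.1155 0.0808] [0.5965 0.1442 0.0841]
top blue 847 [0.5631 0.3642 0.0279] [0.6019 0.4267 0.0756] [0.6384 0.4609 0.1017]
top mahog 74 [ 0.5026 -0.1391  0.0254] [0.7085 0.1824 0.0321] [0.7337 0.2151 0.0565]
side orange 71 [0.5362 0.0937 0.0881] [0.5409 0.1035 0.1029] [0.546  0.1254 0.1062]
side yellow 561 [0.5329 0.0818 0.0731] [0.568  0.1032 0.0819] [0.5964 0.1404 0.0885]
side blue 196 [0.6084 0.3628 0.0279] [0.6244 0.3722 0.0718] [0.6368 0.4313 0.1012]
side mahog 666 [ 0.4326 -0.1817  0.0268] [ 0.548  -0.138   0.0524] [0.7223 0.1962 0.0567]
```

View pics/t2.png

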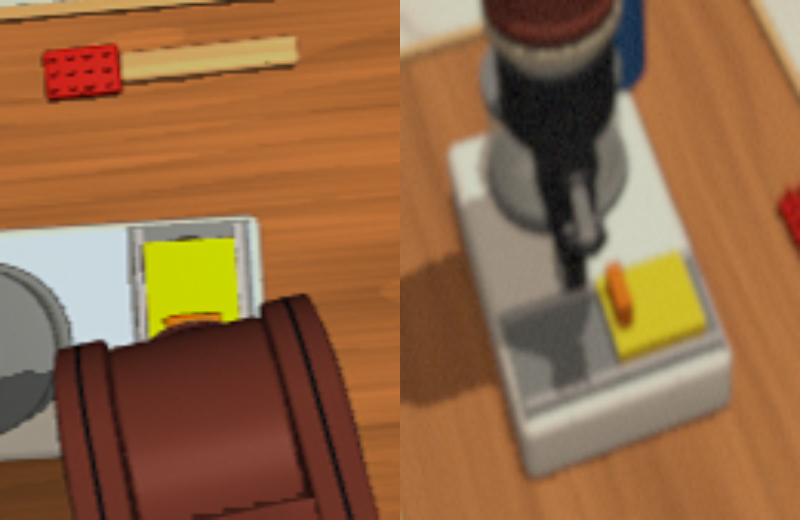

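The crop shows the tab still shut, with the lug at (211,203) in the side image. The fingertip is on its -x side at about (197,201), so it never caught the lug. I'll compare the true fingertip with the reported TCP.

```bash
python3 - <<'E'
from h import *
st=sensors.get_state(); im,dp=imaging.grab_frame('side')
K,d,Rm,t=cam('side')
def pr(p):
    return cv2.projectPoints(np.array([p],float),cv2.Rodrigues(Rm.T)[0],-Rm.T@t,K,d)[0].ravel()
print('tcp->',pr(st['tcp_pos']),'lug->',pr([.541,.112,.0915]))
for v in range(176,206,2):
    row=im[v,185:210].sum(1); us=185+np.nonzero(row<150)[0]
    if len(us):
        P=pts('side',np.c_[us,[v]*len(us)],dp); print(v,us.min(),us.max(),np.median(P,0).round(3),P[:,0].min().round(3),P[:,0].max().round(3))
E
```

```text
tcp-> [196.82932096 207.95655582] lug-> [210.28548122 204.13958234]
176 185 202 [0.499 0.081 0.218] 0.49 0.52
178 186 202 [0.499 0.092 0.204] 0.492 0.524
180 187 202 [0.499 0.091 0.199] 0.493 0.524
182 188 195 [0.501 0.087 0.195] 0.495 0.507
184 188 195 [0.502 0.095 0.182] 0.494 0.509
186 188 192 [0.498 0.092 0.179] 0.493 0.502
188 190 192 [0.5   0.095 0.171] 0.497 0.501
190 191 205 [0.499 0.054 0.201] 0.498 0.52
192 191 202 [0.502 0.052 0.201] 0.497 0.514
194 192 199 [0.501 0.063 0.183] 0.498 0.512
196 193 198 [0.507 0.096 0.144] 0.498 0.513
198 194 198 [0.508 0.096 0.137] 0.399 0.512
200 194 199 [0.509 0.098 0.129] 0.503 0.514
202 195 195 [0.505 0.095 0.127] 0.505 0.505
```

```bash
python3 - <<'E'
from h import *
st=sensors.get_state(); im,dp=imaging.grab_frame('wrist')
for v in range(236,270,3):
    uv=np.c_[[250,254,264,268],[v]*4]; P=pts('wrist',uv,dp,st); print(v,P.round(4).tolist())
im,dp=imaging.grab_frame('side'); c=cv2.resize(im[170:230,170:240],(700,600),interpolation=cv2.INTER_NEAREST); cv2.imwrite('pics/s3.png',c)
E
```

```text
236 [[0.5192, 0.1054, 0.0638], [0.5192, 0.1079, 0.0635], [0.5195, 0.1143, 0.0622], [0.5195, 0.1169, 0.0619]]
239 [[0.5216, 0.1054, 0.0631], [0.5213, 0.108, 0.0635], [0.5212, 0.1144, 0.0632], [0.5212, 0.117, 0.0628]]
242 [[0.4973, 0.1058, 0.1168], [0.497, 0.1076, 0.1173], [0.4969, 0.1123, 0.1171], [0.4965, 0.1141, 0.1177]]
245 [[0.4967, 0.1059, 0.1211], [0.4972, 0.1077, 0.1199], [0.4971, 0.1122, 0.1198], [0.4968, 0.114, 0.1201]]
248 [[0.4969, 0.1059, 0.1237], [0.4966, 0.1077, 0.124], [0.4961, 0.1121, 0.1245], [0.4963, 0.1139, 0.124]]
251 [[0.4974, 0.106, 0.1255], [0.4964, 0.1077, 0.1272], [0.4964, 0.1121, 0.1269], [0.4964, 0.1138, 0.1267]]
254 [[0.4969, 0.1061, 0.1292], [0.4966, 0.1078, 0.1297], [0.4972, 0.1121, 0.128], [0.4966, 0.1138, 0.129]]
257 [[0.4972, 0.1061, 0.1313], [0.4972, 0.1078, 0.1311], [0.4966, 0.112, 0.1318], [0.4965, 0.1137, 0.1318]]
260 [[0.4974, 0.1062, 0.1335], [0.4966, 0.1079, 0.1348], [0.43, 0.1065, 0.2537], [0.4961, 0.1136, 0.1351]]
263 [[0.4968, 0.1063, 0.1369], [0.4969, 0.1079, 0.1367], [0.4969, 0.112, 0.1363], [0.4964, 0.1135, 0.1371]]
266 [[0.4975, 0.1063, 0.1382], [0.4972, 0.1079, 0.1384], [0.4967, 0.1119, 0.139], [0.4966, 0.1135, 0.1391]]
269 [[0.4972, 0.1064, 0.141], [0.497, 0.1079, 0.1412], [0.4968, 0.1119, 0.1413], [0.4968, 0.1134, 0.1411]]
```

View pics/s3.png

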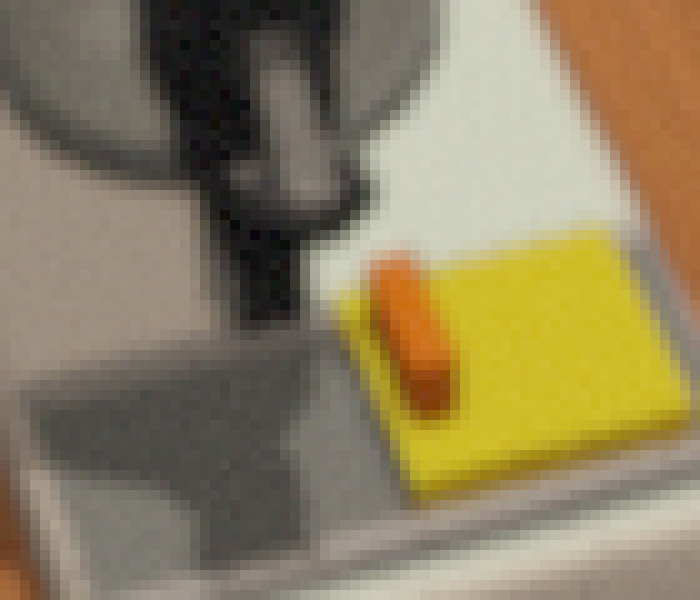

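The wrist depth puts the visible fingertip at z≈0.116 while the TCP reads 0.091. The side crop agrees, with the tip near (197,202), above and past the lug. So the fingers end about 25 mm short of the reported TCP and passed over the lug without touching it. I'll go back and descend in checked steps.

Call:
move_arm(
  targets=[
    [[0, 0, -1, 0, 0, 0, 1], [-2, 0, 0, 0, 0, 0, 1], [-2, 0.2, 0, 0, 0, 0, 1], [-2, 0, 0, 0, 0, 0, 1], [0, 0, 0.6, 0, 0, 0, 1], [0, 0, 0.6, 0, 0, 0, 1], [0, 0, 0.6, 0, 0, 0, 1], [0, 0, 0, 0, 0, 0, 1]],
  ],
)

```text
time_s: 4.8
tcp_pos: [0.5675, 0.1151, 0.0815]
tcp_rot: [-180.0, -0.1, -177.3]
force: [0.3, 0.6, -0.8]
grip_width: 0.0004
```

```bash
python3 - <<'E'
from h import *
st=sensors.get_state(); im,dp=imaging.grab_frame('wrist'); print(st['tcp_pos'],st['force'])
for v in range(233,260,3):
    uv=np.c_[[250,254,264,268],[v]*4]; P=pts('wrist',uv,dp,st); print(v,P.round(4).tolist())
im,dp=imaging.grab_frame('side'); c=cv2.resize(im[170:230,170:240],(700,600),interpolation=cv2.INTER_NEAREST); cv2.imwrite('pics/s4.png',c)
E
```

```text
[0.5675238  0.11514386 0.08148322] [ 0.28938917  0.64049014 -0.7868577 ]
233 [[0.5637, 0.1101, 0.079], [0.5637, 0.1124, 0.0788], [0.5636, 0.1179, 0.0784], [0.563, 0.1201, 0.0796]]
236 [[0.5658, 0.1102, 0.0784], [0.5656, 0.1124, 0.0787], [0.5651, 0.118, 0.0791], [0.5649, 0.1202, 0.0794]]
239 [[0.567, 0.1103, 0.0797], [0.5675, 0.1125, 0.0786], [0.5669, 0.1181, 0.0792], [0.5673, 0.1204, 0.0782]]
242 [[0.5553, 0.1105, 0.1074], [0.5548, 0.1124, 0.1083], [0.5544, 0.1169, 0.1088], [0.5551, 0.1189, 0.1071]]
245 [[0.5547, 0.1106, 0.1117], [0.5549, 0.1124, 0.1111], [0.5549, 0.1169, 0.1108], [0.5545, 0.1187, 0.1114]]
248 [[0.5549, 0.1107, 0.1142], [0.5551, 0.1124, 0.1138], [0.5547, 0.1169, 0.1142], [0.5541, 0.1186, 0.1151]]
251 [[0.5554, 0.1107, 0.1162], [0.5546, 0.1125, 0.1175], [0.5547, 0.1168, 0.1169], [0.5549, 0.1186, 0.1165]]
254 [[0.5552, 0.1108, 0.1194], [0.5551, 0.1125, 0.1193], [0.5546, 0.1168, 0.1198], [0.5546, 0.1185, 0.1197]]
257 [[0.5545, 0.1109, 0.1233], [0.5551, 0.1126, 0.122], [0.5546, 0.1167, 0.1225], [0.5546, 0.1184, 0.1225]]
```

View pics/s4.png

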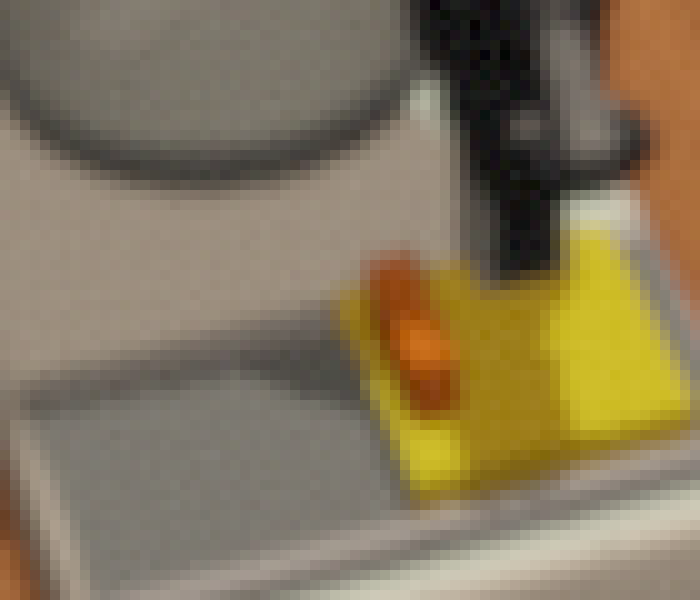

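The side crop shows the closed fingers hovering over the plate on the +x side of the lug. The tip is near crop (520,275) and the lug near (415,340). The offset is still about 25 mm, so I'll lower another 18 mm.

Call:
move_arm(
  targets=[
    [[0, 0, 0.6, 0, 0, 0, 1], [0, 0, 0.6, 0, 0, 0, 1], [0, 0, 0.3, 0, 0, 0, 1], [0, 0, 0.3, 0, 0, 0, 1], [0, 0, 0, 0, 0, 0, 1]],
  ],
)

```text
time_s: 5.32
tcp_pos: [0.5687, 0.1153, 0.0641]
tcp_rot: [-180.0, -0.1, -177.3]
force: [-1.0, 0.7, 0.8]
grip_width: -0.0004
```

Call:
move_arm(
  targets=[
    [[0.7, 0, 0, 0, 0, 0, 1], [0.7, 0, 0, 0, 0, 0, 1], [0.7, 0, 0, 0, 0, 0, 1], [0.7, 0, 0, 0, 0, 0, 1], [0.7, 0, 0, 0, 0, 0, 1], [0.7, 0, 0, 0, 0, 0, 1], [0.7, 0, 0, 0, 0, 0, 1], [0.7, 0, 0, 0, 0, 0, 1]],
  ],
)

```text
time_s: 5.98
tcp_pos: [0.5126, 0.1126, 0.0651]
tcp_rot: [180.0, 0.0, -177.3]
force: [2.2, -1.5, -1.0]
grip_width: -0.0002
```

```bash
python3 tv.py t5
```

```text
[0.51261941 0.11259477 0.06507138] [ 2.22527995 -1.51852868 -0.9876143 ] 5.9833
top yellow 53 [0.5426 0.087  0.0767] [0.5487 0.1283 0.0813] [0.5522 0.1429 0.0834]
top green 178 [0.565  0.1008 0.0714] [0.5795 0.1154 0.0749] [0.5941 0.13   0.0777]
top blue 858 [0.5631 0.3641 0.0274] [0.6022 0.426  0.0742] [0.6385 0.4604 0.1015]
top mahog 72 [ 0.4811 -0.1445  0.0256] [0.7093 0.1835 0.0305] [0.7337 0.2162 0.0548]
side orange 89 [0.487  0.0905 0.085 ] [0.4931 0.1025 0.1028] [0.5001 0.1225 0.1067]
side yellow 489 [0.4839 0.0789 0.073 ] [0.522  0.0955 0.0818] [0.5485 0.1342 0.0903]
side green 130 [0.5639 0.0977 0.0706] [0.5785 0.1116 0.0755] [0.5933 0.1275 0.0782]
side blue 168 [0.6114 0.3644 0.0269] [0.6263 0.3732 0.0738] [0.6368 0.4318 0.101 ]
side mahog 616 [ 0.4381 -0.1822  0.027 ] [ 0.5504 -0.1353  0.0524] [0.7221 0.1954 0.0567]
```

The tab is moving: the lug is at x≈0.494 and the green button is exposed at (0.579, 0.1155, 0.075). I'll give it a last small nudge to the stop.

Call:
move_arm(
  targets=[
    [[0.15, 0, 0, 0, 0, 0, 1], [0.1, 0, 0, 0, 0, 0, 1], [0, 0, 0, 0, 0, 0, 1]],
  ],
)

```text
time_s: 6.33
tcp_pos: [0.5108, 0.1128, 0.065]
tcp_rot: [180.0, 0.0, -177.3]
force: [0.3, 0.0, 0.6]
grip_width: 0.0001
```

Call:
move_arm(
  targets=[
    [[-0.6, 0, 0, 0, 0, 0, 1], [0, 0, -2, 0, 0, 0, 1], [0, 0, -2, 0, 0, 0, 1], [-3.1, 0, 0, 0, 0, 0, 1], [-3.1, 0, 0, 0, 0, 0, 1], [0, 0, 2, 0, 0, 0, 1], [0, 0, 2, 0, 0, 0, 1], [0, 0, 0, 0, 0, 0, 1]],
  ],
)

```text
time_s: 7.0
tcp_pos: [0.5769, 0.1151, 0.061]
tcp_rot: [-179.9, -0.3, -177.3]
force: [-1.2, 0.0, -1.2]
grip_width: -0.0
```

```bash
python3 tv.py t6
```

```text
[0.5768987  0.1151142  0.06101917] [-1.20410646  0.00640915 -1.15472668] 7.0
top blue 913 [0.5632 0.3642 0.0275] [0.6018 0.4262 0.0731] [0.6384 0.4598 0.1014]
top mahog 61 [ 0.447  -0.1301  0.0255] [0.7088 0.1818 0.0317] [0.7341 0.2143 0.0539]
side orange 76 [0.4871 0.0909 0.0887] [0.4924 0.1035 0.1032] [0.497  0.1244 0.1056]
side yellow 597 [0.4836 0.0793 0.073 ] [0.5193 0.1012 0.0818] [0.5478 0.1391 0.0881]
side green 109 [0.5637 0.0987 0.0708] [0.5776 0.1078 0.0757] [0.5927 0.1198 0.0929]
side blue 158 [0.5635 0.3695 0.0515] [0.5833 0.4381 0.0813] [0.6006 0.4451 0.1023]
side mahog 642 [ 0.4356 -0.1821  0.0266] [ 0.551  -0.1368  0.0526] [0.7223 0.1957 0.0568]
```

View pics/t6.png

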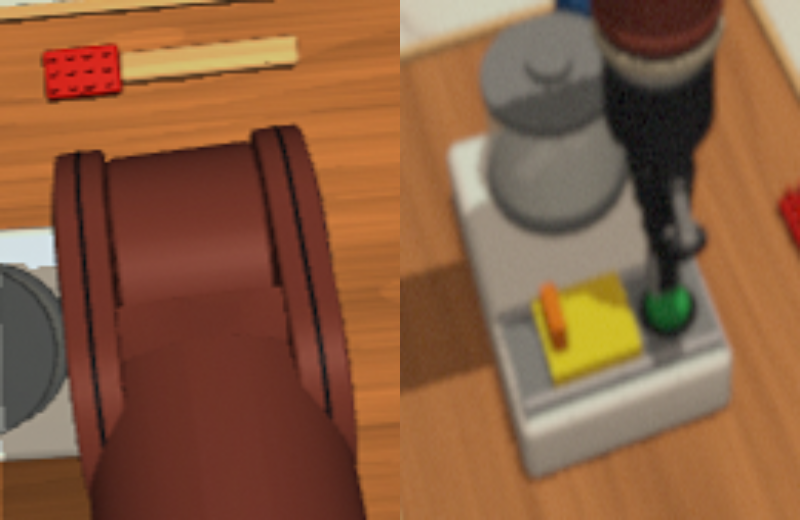

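The side view shows the tab fully open, with the lug at crop (553,315). The fingers are directly over the green button at crop (668,305). I'll press down in small steps.

Call:
move_arm(
  targets=[
    [[0, 0, 0.5, 0, 0, 0, 1], [0, 0, 0.5, 0, 0, 0, 1], [0, 0, 0.3, 0, 0, 0, 1], [0, 0, 0.2, 0, 0, 0, 1], [0, 0, 0.2, 0, 0, 0, 1], [0, 0, 0.2, 0, 0, 0, 1], [0, 0, 0, 0, 0, 0, 1]],
  ],
)

```text
time_s: 7.68
tcp_pos: [0.5789, 0.116, 0.046]
tcp_rot: [180.0, 0.0, -177.3]
force: [-0.2, 1.2, 4.4]
grip_width: 0.0
```

Call:
move_arm(
  targets=[
    [[0, 0, 0.2, 0, 0, 0, 1], [0, 0, 0.1, 0, 0, 0, 1], [0, 0, 0, 0, 0, 0, 1]],
  ],
)

```text
time_s: 7.93
tcp_pos: [0.579, 0.116, 0.0452]
tcp_rot: [179.9, 0.0, -177.3]
force: [-9.8, -0.9, 24.0]
grip_width: 0.0002
```

```bash
python3 tv.py t7
```

```text
[0.57904237 0.11603855 0.04517444] [-9.79124285 -0.943442   24.04525222] 7.9333
top blue 898 [0.5632 0.3641 0.0282] [0.6016 0.4264 0.0732] [0.6384 0.4609 0.1013]
top mahog 54 [ 0.4622 -0.1255  0.0256] [0.7096 0.1835 0.0311] [0.7341 0.2143 0.0538]
side orange 79 [0.4867 0.0912 0.0891] [0.4923 0.1034 0.1033] [0.4976 0.1239 0.1065]
side yellow 593 [0.4837 0.079  0.0734] [0.5191 0.1017 0.0819] [0.5478 0.1387 0.0872]
side green 13 [0.5686 0.0954 0.0701] [0.5826 0.1036 0.0718] [0.5919 0.1116 0.0835]
side blue 172 [0.5635 0.3671 0.0497] [0.5845 0.4386 0.0827] [0.6011 0.4455 0.1019]
side mahog 610 [ 0.4335 -0.182   0.0268] [ 0.5494 -0.1389  0.0522] [0.7226 0.1969 0.0566]
```

The force reached 24 N, so the button is at its stop, and its visible green dropped about 6 mm. Now I'll release and lift clear.

Call:
move_arm(
  targets=[
    [[0, 0, 0, 0, 0, 0, 1], [0, 0, -1, 0, 0, 0, 1], [0, 0, -2, 0, 0, 0, 1], [0, 0, -3, 0, 0, 0, 1], [0, 0, -4, 0, 0, 0, 1], [0, 0, -4, 0, 0, 0, 1], [0, 0, -4, 0, 0, 0, 1], [0, 0, 0, 0, 0, 0, 1]],
  ],
)

```text
time_s: 8.7
tcp_pos: [0.5821, 0.116, 0.2313]
tcp_rot: [179.8, 0.6, -177.3]
force: [0.8, 0.5, 0.8]
grip_width: -0.0
```

```bash
python3 tv.py t8; python3 w.py w8
```

```text
[0.58210722 0.11603015 0.23129741] [0.84689493 0.4843712  0.76288829] 8.7
top blue 983 [0.563  0.3641 0.0267] [0.6028 0.4235 0.0718] [0.6383 0.4596 0.1014]
top mahog 59 [ 0.4521 -0.1281  0.0256] [0.7077 0.1731 0.0303] [0.7338 0.2107 0.0546]
side orange 71 [0.4872 0.0912 0.0883] [0.4921 0.1002 0.1034] [0.4971 0.1232 0.1064]
side yellow 599 [0.484  0.0792 0.0737] [0.5196 0.1022 0.0818] [0.5476 0.1392 0.0904]
side green 124 [0.5644 0.0986 0.0717] [0.5784 0.1112 0.0756] [0.5926 0.1263 0.0788]
side blue 568 [0.567  0.3628 0.0321] [0.6102 0.4285 0.0772] [0.6324 0.4449 0.1014]
side mahog 719 [ 0.4344 -0.182   0.0269] [ 0.5506 -0.1361  0.0523] [0.7291 0.1968 0.0565]
[0.57957369 0.11592225 0.22467419] [ 1.79932524e+02  1.79051692e-01 -1.77270488e+02]
orange [    0     0   512   300 79828] ztop 0.0517 rect [0.6057 0.1021] [0.5575 0.1326] -14.5
orange [236  73  42  15 575] ztop 0.1016 rect [0.4924 0.1102] [0.0106 0.0346] 2.82
yellow [ 222   69   69   74 4324] ztop 0.0797 rect [0.5148 0.1111] [0.0643 0.0621] 2.71
green [240 156  33  32 817] ztop 0.0736 rect [0.5776 0.1139] [0.031  0.0304] 29.99
```

View pics/w8.png

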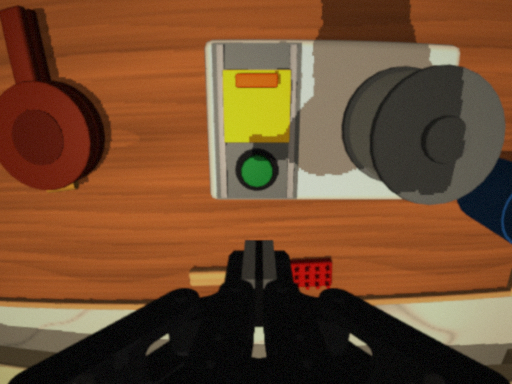

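The wrist view shows the tab open, with the lug at (257,80), and the green button up and uncovered at (257,170). The tostonera and mug are where they were. The gap between lug and button is about 85 mm, and the button top is 6 mm below the plate, which is its rest height.

```bash
python3 -c "
from plant import sign_off
print(sign_off())"
```

```text
the job is handed in; nothing more can be done
None
```

The tab is open, the button was pressed fully down and released, and I handed the job in at about 9 s of the 35 s allowed. `sign_off` gives no verdict, so the result rests on my own last checks.

- **First attempt missed:** My first push went over the lug without touching anything. The fingers end about 25 mm short of the reported TCP, by the wrist camera's depth and the side view. That disagrees with the stated tool frame and I did not find the cause. I corrected for it and pushed again.
- **Tab:** Pushed by the orange lug with closed fingers. In the final images the lug is about 85 mm to the -x side of the button; at least 77 mm is needed.
- **Button:** Pressed to its stop, with 24 N measured there. Afterwards its top was back about 6 mm below the plate, which is its rest height.
- **Bystanders:** The mug's measured position matches the start to within a few mm. The tostonera showed no shift between checks and stands clear in the last view.
- **Robot:** The arm was lifted well clear, with force readings at noise level.

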